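# Tighten the thumbscrew of an art panel clamp

### The arm

A 7-joint arm with a two-finger parallel gripper is mounted at the origin on the work surface. World frame = base frame: x ahead of the robot, y to its left, z up, the work surface at z = 0. Lengths are in m, angles in rad, forces in N, time in s.
With the tool pointing down it reaches from about 0.425 to 0.825 m from the base axis. Payload 3.6 kg.
Tool frame: the origin (TCP) lies at the very end of the fingers, on their centre line; the grasp point (between the pads) lies 19 mm behind it; z points along the fingers, y is the line along which they close (so a half turn about z gives the same grasp; the last joint's range is limited). The gripper opens to 93 mm and grips with 3 to 60 N. Pads are 15 mm wide; open, the fingers measure 128 mm over their backs; the gripper's body (75 mm by 188 mm) begins 65 mm behind the grasp point.
Start: joints at [1.321, 0.615, -0.013, 1.423, 0.008, 1.103, -0.04], TCP at [0.144, -0.634, 0.219] pointing down, gripper open.
Joint ranges: [-3.12, 3.12], [-0.3, 2.06], [-1.34, 1.32], [0.26, 2.42], [-1.36, 4.5], [0.01, 1.98], [-2.84, 2.84]. Speed limits (rad/s): [2.79, 2.79, 3.14, 3.14, 3.14, 3.14, 3.14].

### API

Orientations are given as a unit quaternion [w, x, y, z].
In Python, from station import ctrl gives the robot as it stands.
- The arm moves only by the tool apply_moves, never from a script. Its argument "targets" is a list of rows, each a list of 7 numbers: the gripper command: -1 is fully open, 1 is shut, values between are in proportion, then the shift along the tool's x, y, z in units of 0.03 m (1.0 is 0.03 m), then the turn, a rotation vector about the tool's x, y, z in units of pi rad (1.0 is pi rad). A call has 1 to 12 rows; each row shifts and turns the commanded pose from where the row before left it, along the tool's axes as they then stand; what a row does not reach is not made up. A row lasts 1/12 s, in which the tool goes at most 41.7 mm and 7.16 degrees, less where a joint would pass 70% of its speed; a pose out of reach is approached as far as the arm can. A call with a number of a shift or a turn outside -1 to 1 is refused whole. A call with a gripper value outside its range is refused whole. The fingers move at their own pace and stop on an object; "squeeze" is the grip in N (left out, the last holds). Time passes only in rows, so rows that do not move let the fingers close. It gives the time, the measured TCP pose, the force, the opening and the grip force at its end, in the units of the state.
- ctrl.state(): the state, without advancing time (a new reading comes with each control period).
- ctrl.grab_frame(name): name is "scene" or "top" or "wrist"; returns a dict with "img" (400x640x3 uint8, red, green, blue), "camera_matrix" (3x3 intrinsics, pixels), "cam_to_world" (4x4, takes a point from camera to world coordinates). Camera axes: x right, y down, z forward; pixel columns grow to the right and rows downward; lengths in m; the calibration is good to about 2 mm. A picture is of the moment at which its call begins. There is no depth.
- ctrl.finish_job(): hands the job in; it is judged then, once.
Trained networks look in a picture, given as the dict that the camera call returned (one of the last four; its "shot" number tells which), for a name from the list of things; names that differ only in an ending like _2 or _b are one class to them, and where a whole thing is asked for, a point or a joint stands for the part that bears it (a point fixed in the world has none). Each returns a list of dicts, best first, with "score" (0 to 1); they miss things now and then, are a little off and sometimes report something else, mostly with a low value. They report only what shows in the picture. A call takes as long as a camera call. They do not tell look-alikes from the thing itself.
- ctrl.spot_in(picture, query): "xy" ([column, row] as shares, 0 to 1, of the picture: columns of its width, rows of its height, amid what is visible of it).
The state is a dict: "t": time; "q": joint angles; "qd": joint speeds; "joint_torque": joint torques, N m; "tool_pos": TCP position; "tcp_rot": TCP orientation; "contact_force": force on the tool from outside, world axes, zero at the start; "ft_torque": the same for the moment, N m; "gripper_width": finger opening in m; "finger_force": force on a finger pad.
Only numpy, scipy, OpenCV 4.12 (cv2) and the standard library are available. Lean on these libraries where they do the work, as an engineer would, in place of code of your own. Each camera call takes 0.05 s, during which the arm holds its last target. There are 200 camera calls.

### The job

Clamp the hexagonal wooden panel in its jig: with the fingertips, push the wings of the steel thumbscrew round clockwise (seen from above), stroke after stroke, until the screw is fully home and stops turning. Push gently and do not pinch or force the screw, leave the panel lying where it is, do not disturb the ink jar, the loose marker pen or the marker cup, and move clear at the end.

Things in the scene. Friction and masses are not known exactly. Their poses are not given: they have to be found in the camera images.
- jig: Fixed wooden clamping jig. Origin on the table; x away from the robot at yaw 0, y to the left, z up. Base board 18 mm thick, x -80 to 120, y -125 to 125 mm, with a wooden fence along its -x side. A fixed steel stud, 8 mm diameter, top z = 75 mm, at x = 0, y = 45 mm, carries the thumbscrew. Guide pin, 8 mm, top z = 48 mm, at x = 0, y = 103 mm.
- fence_top (a point): Middle of the top edge of the fence's tall part, 85 mm above the table, on its face towards the thumbscrew. The fence is 16 mm thick and runs along the jig's y. This tall part is 100 mm long, centred on the screw, its face 40 mm from the screw's axis: the wings clear it by 4 mm, a finger outside the hub does not pass there. The rest of the fence is 38 mm high. Axes are the jig's.
- clamp_bar: Flat aluminium bar 28 x 165 x 6 mm on which the thumbscrew sits. Origin on the stud's axis at the bar's underside; axes are the jig's; it spans y = -95 to 70 mm, its -y end over the panel. It only moves down, driven by the screw: underside 33 mm above the table with the screw at 0, 26.8 mm (pressed on the panel) with the screw home.
- thumbscrew (a joint): Angle of the thumbscrew about its vertical axis, rad: grows clockwise seen from above; 0 is loosest, 9.42 (one and a half turns) is fully home at a hard stop. It starts between 0 and 2.5 and stays where it is left; friction about 0.03 N m (1 to 1.5 N on a wing).
- screw_mid (a point): On the steel thumbscrew's axis at half the wings' height, 59 mm above the table at joint 0, 53 mm when home. x runs along the two like wings (at +x and -x) and turns with them, z up. Wings: upright plates 5 mm thick, 24 mm high (12 above and below this point), tips 36 mm from the axis. Hub: 30 mm diameter, from 20 mm below to 6 below, tapering to 20 mm at 4 above. Bar top is 20 mm below.
- panel_mid (a point): Centre, half-way up, of the loose hexagonal light wood panel (104 mm across flats, 120 mm across corners, 9 mm thick, 70 g), lying on the jig's base under the end of the clamp bar, one flat 2 mm from the fence. To be clamped where it lies.
- ink_jar_mid (a point): Centre of a loose ink jar, 60 mm diameter, 60 mm high. Leave alone.
- marker_mid (a point): Middle of a loose marker pen lying on the table, about 140 mm long (from -55 to 86 mm along its x axis), 15 mm thick. Leave alone.
- cup_mid (a point): Centre of a loose steel cup of markers, 90 mm diameter, 100 mm high, markers up to 149 mm; this point is 50 mm above the table. Leave alone.
Not all that is in view belongs to the job. Of the things like the part that bears panel_mid, leave any that is green; of the rest the smaller one is meant.

How it is judged:
On the way, in this order (a step that is already met when the one before it is completed fails the run):
1. the thumbscrew has been turned past half of its full travel (value of joint thumbscrew above 4.7 rad), for 0.1 s.
2. the thumbscrew has been turned home (value of joint thumbscrew above 9.1248 rad), for 0.2 s.
At the end, for the whole second after the job is handed in: The thumbscrew is home, within 0.3 rad of its stop, and at rest; the panel lies within 8 mm of where it was, flat under the bar; jar, marker pen and cup are within 15 mm of where they stood (value of joint thumbscrew above 9.1248 rad and velocity of joint thumbscrew below 0.05 rad/s and distance of panel_mid from where it was at the start of the episode below 0.008 m and angle between panel_mid's own z axis and vertical below 0.05 rad and distance of each of ink_jar_mid, marker_mid, cup_mid from where it was at the start of the episode below 0.015 m); the robot touches nothing.
It fails at once if the panel is lifted or shoved out of place by more than 12 mm (distance of panel_mid from where it was at the start of the episode above 0.012 m).
It fails at once if the thumbscrew or bar is pinched or forced: the fingers press on them with more than 35 N (contact force between the fingers and clamp_bar above 35 N).
It fails at once if the ink jar is moved by more than 20 mm or lifted (distance of ink_jar_mid from where it was at the start of the episode above 0.02 m).
It fails at once if the marker pen is moved by more than 20 mm or lifted (distance of marker_mid from where it was at the start of the episode above 0.02 m).
It fails at once if the marker cup is moved by more than 20 mm or lifted (distance of cup_mid from where it was at the start of the episode above 0.02 m).
It also fails if it takes over 67 s, if anything falls off the work surface, if the arm or the gripper's body presses on something with over 40 N, if the wrist force passes 120 N, or if a joint passes its speed limit or range.

## Working session

There is one attempt and no reset: what is moved stays moved. The work goes in short steps, Python scripts to look and compute and a tool call to move; the robot and the scene stay as the last step left them, time stands still between calls to the robot, and variables do not carry over. Pictures are saved under pics/ and viewed, at most 10 in all, crops included, and the job is handed in when it is done.

Besides the shell and the picture viewer there is one more tool, called as name(argument=value, ...) on one line, values as JSON. apply_moves: Moves the arm, as the interface text tells. Shifts and turns lie within -1 to 1; 1 stands for 0.03 m of shift or pi rad of turn. Its arguments: {"type":"object","properties":{"targets":{"type":"array"},"squeeze":{"type":"number"}},"required":["targets"]}

```bash
mkdir -p pics; cat > h.py <<'E'
import numpy as np,cv2
from station import ctrl
def ray(f,xy):
    K=np.array(f["camera_matrix"]);T=np.array(f["cam_to_world"])
    d=T[:3,:3]@np.linalg.inv(K)@np.array([xy[0],xy[1],1.]);return T[:3,3],d
def onz(f,xy,z):
    o,d=ray(f,xy);return o+d*(z-o[2])/d[2]
def proj(f,p):
    K=np.array(f["camera_matrix"]);T=np.linalg.inv(np.array(f["cam_to_world"]))
    c=K@(T[:3,:3]@np.array(p)+T[:3,3]);return c[:2]/c[2]
E
python3 - <<'E'
from h import *
Z=dict(fence_top=.085,screw_mid=.058,panel_mid=.0225,ink_jar_mid=.03,marker_mid=.0075,cup_mid=.05,clamp_bar=.036,jig=.018)
for n in("top","scene"):
    f=ctrl.grab_frame(n);cv2.imwrite(f"pics/{n}.png",f["img"][:,:,::-1])
    print(n,np.array(f["cam_to_world"])[:3,3].round(3))
    for q,z in Z.items():
        for r in ctrl.spot_in(f,q)[:3]:
            p=np.array(r["xy"])*[640,400];print(q,round(r["score"],2),p.round(),onz(f,p,z).round(3))
print(ctrl.state())
E
```

```text
top [0.402 0.012 1.151]
fence_top 0.61 [326. 205.] [ 0.536 -0.     0.085]
fence_top 0.31 [320. 210.] [0.525 0.013 0.085]
screw_mid 0.49 [321. 211.] [0.525 0.009 0.058]
screw_mid 0.22 [433. 207.] [ 0.538 -0.252  0.058]
panel_mid 0.98 [367. 200.] [ 0.557 -0.102  0.022]
panel_mid 0.95 [432. 282.] [ 0.364 -0.252  0.022]
panel_mid 0.74 [343. 287.] [ 0.352 -0.042  0.022]
ink_jar_mid 0.71 [250. 204.] [0.545 0.18  0.03 ]
marker_mid 0.93 [333. 136.] [ 0.72  -0.02   0.008]
cup_mid 0.71 [435. 208.] [ 0.537 -0.257  0.05 ]
clamp_bar 0.8 [326. 213.] [ 0.524 -0.002  0.036]
jig 0.92 [331. 204.] [ 0.547 -0.014  0.018]
scene [ 0.942 -0.71   1.111]
fence_top 0.79 [317. 221.] [ 0.572 -0.061  0.085]
screw_mid 0.62 [313. 204.] [ 0.528 -0.004  0.058]
panel_mid 0.75 [307. 244.] [ 0.561 -0.097  0.022]
panel_mid 0.73 [200. 262.] [ 0.36  -0.27   0.022]
panel_mid 0.71 [247. 202.] [ 0.355 -0.061  0.022]
ink_jar_mid 0.78 [351. 172.] [0.551 0.164 0.03 ]
marker_mid 0.57 [375. 251.] [ 0.716 -0.022  0.008]
cup_mid 0.58 [267. 280.] [ 0.543 -0.245  0.05 ]
clamp_bar 0.84 [311. 210.] [ 0.524 -0.01   0.036]
clamp_bar 0.73 [306. 242.] [ 0.561 -0.101  0.036]
jig 0.62 [320. 222.] [ 0.556 -0.019  0.018]
{'t': 0.9, 'q': array([ 1.3214994 ,  0.61487902, -0.01260401,  1.42339599,  0.00812133,
        1.10340202, -0.04038934]), 'qd': array([-0.00031443,  0.00207022,  0.0006426 ,  0.00090365,  0.00057821,
       -0.00015298,  0.00080296]), 'joint_torque': array([ 2.16202161e-04, -4.58817387e+01,  2.08903416e-01, -1.66036445e+01,
       -6.12219656e-02,  1.31456644e-02,  3.88650869e-05]), 'tool_pos': array([ 0.14363653, -0.63390323,  0.21865518]), 'tcp_rot': array([-1.81560602e-05,  9.93797946e-01,  1.11200905e-01,  7.57707509e-06]), 'contact_force': array([ 0.31377612, -0.222853  ,  0.07652966]), 'ft_torque': array([-0.03758668,  0.04119506,  0.03380548]), 'finger_force': 0.0, 'gripper_width': 0.09314862732565037}
```

View pics/top.png

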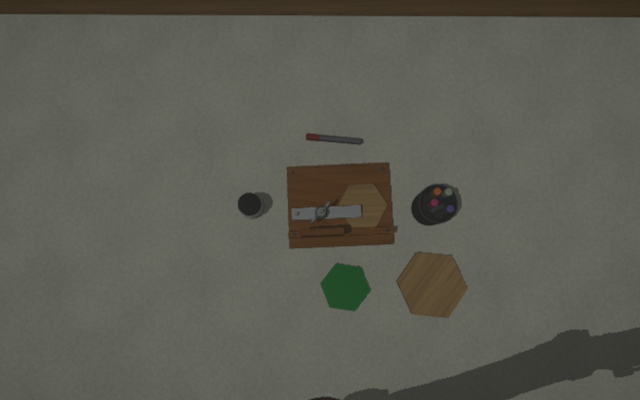

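View pics/scene.png

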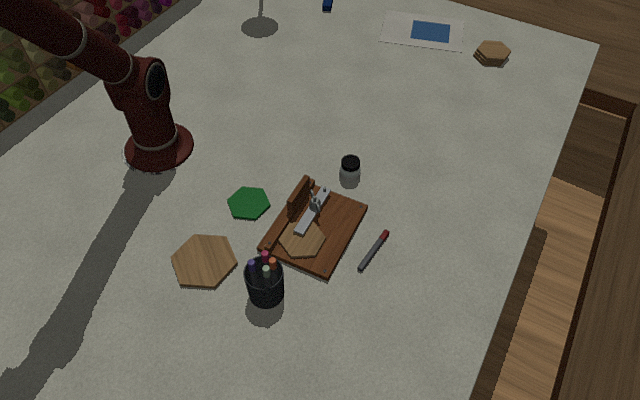

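Candidates for the panel: the light hexagon in the jig at top (367,200), the larger light hexagon at (432,282) and the green one at (343,287). The one in the jig is smaller, not green, and under the bar. The thumbscrew is at (321,211). Next I check this in a close crop.

```bash
python3 - <<'E'
from h import *
f=ctrl.grab_frame("top");i=f["img"][155:255,280:400,::-1]
i=cv2.convertScaleAbs(cv2.resize(i,None,fx=6,fy=6,interpolation=cv2.INTER_CUBIC),alpha=1.5)
cv2.imwrite("pics/crop.png",i)
E
```

```text
(no output)
```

View pics/crop.png

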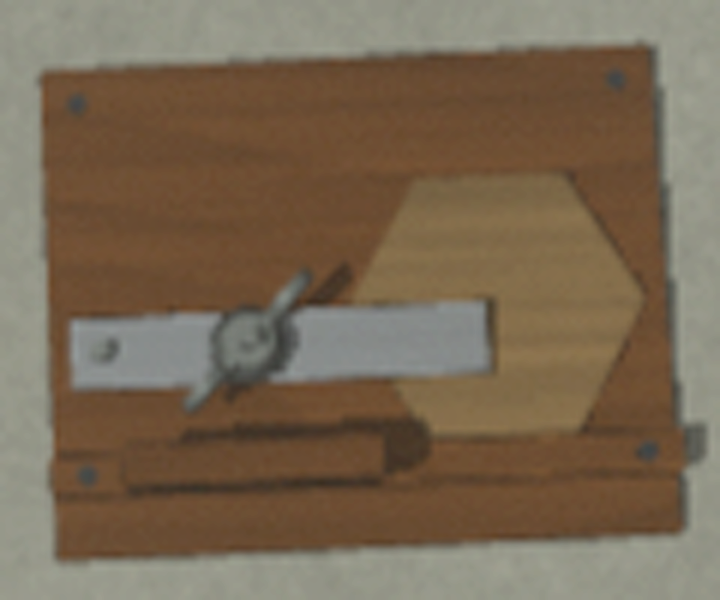

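The crop shows the panel at crop (500,300), under the bar's end and smaller than the other light hexagon. The wing tips are at (307,275) and (187,407). Next I fit the jig pose.

```bash
python3 - <<'E'
from h import *
from scipy.optimize import least_squares
f=ctrl.grab_frame("top")
px=lambda c:np.array([280+(c[0]+.5)/6-.5,155+(c[1]+.5)/6-.5])
# jig pts: board corners, bar corners(top), guide pin top
P=[(.12,.125,.018),(.12,-.125,.018),(-.08,-.125,.018),(-.08,.125,.018),
(.014,.115,.0385),(.014,-.05,.0385),(-.014,-.05,.0385),(-.014,.115,.0385),(0,.103,.048)]
C=[(43,72),(655,45),(685,530),(57,558),(70,318),(492,297),(493,372),(70,388),(103,350)]
def W(p,v):
    c,s=np.cos(v[2]),np.sin(v[2]);return [v[0]+c*p[0]-s*p[1],v[1]+s*p[0]+c*p[1],p[2]]
r=least_squares(lambda v:np.concatenate([proj(f,W(p,v))-px(c) for p,c in zip(P,C)]),[.52,-.03,0],loss="soft_l1",f_scale=.5)
print(r.x.round(4),r.fun.round(1)); print("axis",np.round(W((0,.045,0),r.x),4))
t=[onz(f,px(c),.066) for c in[(307,275),(187,407)]]
print(np.mean(t,0).round(4),np.linalg.norm(t[0]-t[1]),np.degrees(np.arctan2(*(t[0]-t[1])[1::-1])))
E
```

```text
[ 0.5276 -0.0356  0.0484] [-0.1 -0.8 -0.2 -0.4  0.1  0.6  0.1  0.2  0.4 -0.  -0.6  0.6 -0.1 -0.1
  0.7  0.  -0.1 -0.2]
axis [0.5254 0.0094 0.    ]
[0.5242 0.0107 0.066 ] 0.06898123256575517 -41.717363490472714
```

```bash
cat >> h.py <<'E'
from scipy.spatial.transform import Rotation as Ro
AX=np.array([.525,.0097])
def rep():
    s=ctrl.state();q=s["tcp_rot"];R=Ro.from_quat([q[1],q[2],q[3],q[0]]).as_matrix()
    psi=np.degrees(np.arctan2(R[1,1],R[0,1]));p=np.array(s["tool_pos"])
    a=R.T@(p-[*AX,p[2]])
    print("t",s["t"],"p",p.round(4),"psi",round(psi,1),"tilt",R[2,:2].round(3),"a_mm",(a*1e3).round(1),"F",np.round(s["contact_force"],1),"q7",round(s["q"][6],2),"w",round(s["gripper_width"],3))
    return p,R,psi
def goto(psi,z,ax=10.,ay=36.5):
    """target: psi deg, offset a (mm) in the tool frame at psi; prints total shift in current tool frame (units) and turn"""
    p,R,ps=rep();r=np.radians(psi)
    y=np.array([np.cos(r),np.sin(r)]);x=np.array([-y[1],y[0]])
    t=np.append(AX+(x*ax+y*ay)/1e3,z);print("target",t.round(4),"shift units",(R.T@(t-p)/.03).round(3),"turn deg",round(ps-psi,1),"units",round((ps-psi)/180,4))
E
python3 -c "
from h import *
goto(-25,.16)"
```

```text
t 1.0 p [ 0.1437 -0.6339  0.2187] psi -77.2 tilt [ 0. -0.] a_mm [-5.141e+02  5.434e+02 -1.000e-01] F [-1.   0.4  0.8] q7 -0.04 w 0.093
target [0.5623 0.0033 0.16  ] shift units [ 18.304 -17.632   1.958] turn deg -52.2 units -0.2902
```

apply_moves(targets=[[1,0.75,-0.72,0,0,0,0],[1,0.75,-0.72,0,0,0,0],[1,0.75,-0.72,0,0,0,0],[1,0.75,-0.72,0,0,0,0],[1,0.75,-0.72,0,0,0,0],[1,0.75,-0.72,0,0,0,0],[1,0.75,-0.72,0,0,0,0],[1,0.75,-0.72,0,0,0,0],[1,0.75,-0.72,0,0,0,0],[1,0.75,-0.72,0,0,0,0],[1,0.75,-0.72,0,0,0,0],[1,0.75,-0.72,0,0,0,0]], squeeze=5)

```text
t: 2.0
tool_pos: [0.3504, -0.3202, 0.219]
tcp_rot: [0.0, 0.994, 0.111, 0.0]
contact_force: [0.3, -0.5, -0.0]
gripper_width: 0.0179
finger_force: 0.0
```

apply_moves(targets=[[1,0.75,-0.72,0,0,0,0],[1,0.75,-0.72,0,0,0,0],[1,0.75,-0.72,0,0,0,0],[1,0.75,-0.72,0,0,0,0],[1,0.75,-0.72,0,0,0,0],[1,0.75,-0.72,0,0,0,0],[1,0.75,-0.72,0,0,0,0],[1,0.75,-0.72,0,0,0,0],[1,0.75,-0.72,0,0,0,0],[1,0.75,-0.72,0,0,0,0],[1,0,0,0,0,0,0]])

```text
t: 2.92
tool_pos: [0.5249, -0.0532, 0.219]
tcp_rot: [-0.002, 0.993, 0.117, 0.002]
contact_force: [0.3, 0.9, 0.3]
gripper_width: 0.0004
finger_force: 0.0
```

```bash
python3 -c "
from h import *
goto(-25,.16)
f=ctrl.grab_frame('wrist');cv2.imwrite('pics/w1.png',f['img'][:,:,::-1]);print(proj(f,[*AX,.06]),np.array(f['cam_to_world']).round(3))"
```

```text
t 2.9167 p [ 0.5249 -0.0532  0.219 ] psi -76.6 tilt [ 0.005 -0.004] a_mm [-14.7  61.1  -0.3] F [0.3 0.9 0.3] q7 -1.35 w 0.0
target [0.5623 0.0033 0.16  ] shift units [ 1.64  -1.535  1.982] turn deg -51.6 units -0.2867
[269.64515436 175.5285196 ] [[ 0.231 -0.929 -0.29   0.607]
 [-0.973 -0.221 -0.066 -0.035]
 [-0.003  0.298 -0.955  0.386]
 [ 0.     0.     0.     1.   ]]
```

View pics/w1.png

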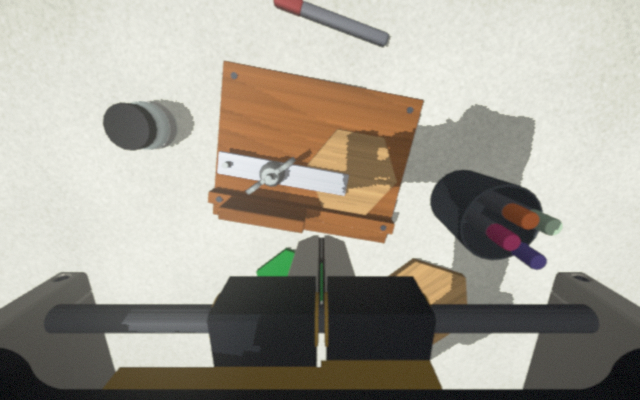

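The wrist view shows the screw hub at (270,175), which matches the prediction of (269.6,175.5). The jar is at (135,125), the cup at (490,220) and the marker at (330,20), all clear.

apply_moves(targets=[[1,0.82,-0.77,0,0,0,0],[1,0.82,-0.77,0,0,0,0],[1,0,0,0.25,0,0,-0.0358],[1,0,0,0.25,0,0,-0.0358],[1,0,0,0.25,0,0,-0.0358],[1,0,0,0.25,0,0,-0.0358],[1,0,0,0.25,0,0,-0.0358],[1,0,0,0.25,0,0,-0.0358],[1,0,0,0.25,0,0,-0.0358],[1,0,0,0.25,0,0,-0.0358],[1,0,0,0,0,0,0]])

```text
t: 3.88
tool_pos: [0.5576, -0.0074, 0.1572]
tcp_rot: [-0.001, 0.847, 0.532, -0.002]
contact_force: [-1.4, -0.3, -0.6]
gripper_width: 0.0003
finger_force: 0.0
```

```bash
python3 -c "
from h import *
goto(-25,.100)
f=ctrl.grab_frame('wrist');cv2.imwrite('pics/w2.png',f['img'][:,:,::-1]);print(proj(f,[*AX,.069]),proj(f,[*AX,.075]))
for p in(-25,-42):
  r=np.radians(p);print(p,proj(f,[AX[0]+.036*np.cos(r),AX[1]+.036*np.sin(r),.069]))"
```

```text
t 3.8833 p [ 0.5576 -0.0074  0.1572] psi -25.7 tilt [-0.003 -0.003] a_mm [-1.2 36.8 -0.1] F [-1.4 -0.3 -0.6] q7 -0.73 w 0.0
target [0.5623 0.0033 0.1   ] shift units [ 0.395 -0.008  1.905] turn deg -0.7 units -0.0039
[282.40837602 203.06702084] [281.54861027 205.04778144]
-25 [319.77282674 202.62815283]
-42 [318.31738734 212.92084275]
```

View pics/w2.png

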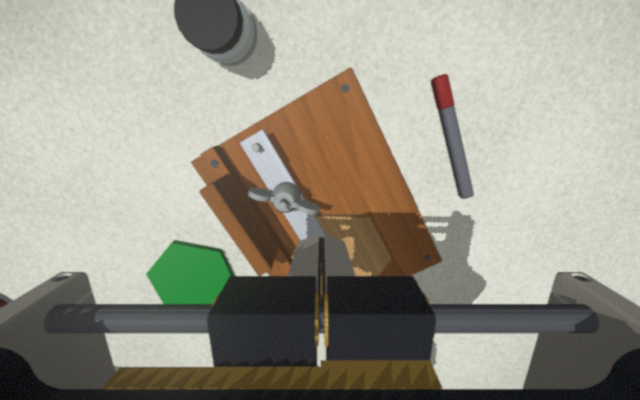

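The wing shows at (250,193)–(310,208) and the hub near (286,196), a few pixels from the prediction. I check this with an enlarged crop and overlay.

```bash
python3 - <<'E'
from h import *
rep()
f=ctrl.grab_frame('wrist');i=cv2.resize(f['img'][110:290,180:420,::-1],None,fx=3,fy=3,interpolation=cv2.INTER_CUBIC).copy()
y=.0484;c,s=np.cos(y),np.sin(y)
def W(a,b,z):return [.5276+c*a-s*b,-.0356+s*a+c*b,z]
for p in [(0,.045,.075),(0,.103,.048),(.014,.115,.0385),(-.014,.115,.0385),(-.04,.095,.085),(-.04,-.005,.085)]:
    u=(proj(f,W(*p))-[180,110])*3+1; print(p,proj(f,W(*p)).round(1)); cv2.circle(i,tuple(int(v) for v in u),4,(0,0,255),1)
cv2.imwrite("pics/w3.png",i)
E
```

```text
t 3.9333 p [ 0.5582 -0.007   0.158 ] psi -25.9 tilt [-0.002 -0.002] a_mm [-0.5 37.2 -0.1] F [ 0.3  0.5 -0.2] q7 -0.73 w 0.001
(0, 0.045, 0.075) [281.7 205.8]
(0, 0.103, 0.048) [254.9 148. ]
(0.014, 0.115, 0.0385) [262.3 129.3]
(-0.014, 0.115, 0.0385) [238.9 143. ]
(-0.04, 0.095, 0.085) [212.3 183. ]
(-0.04, -0.005, 0.085) [271.9 269.9]
```

View pics/w3.png

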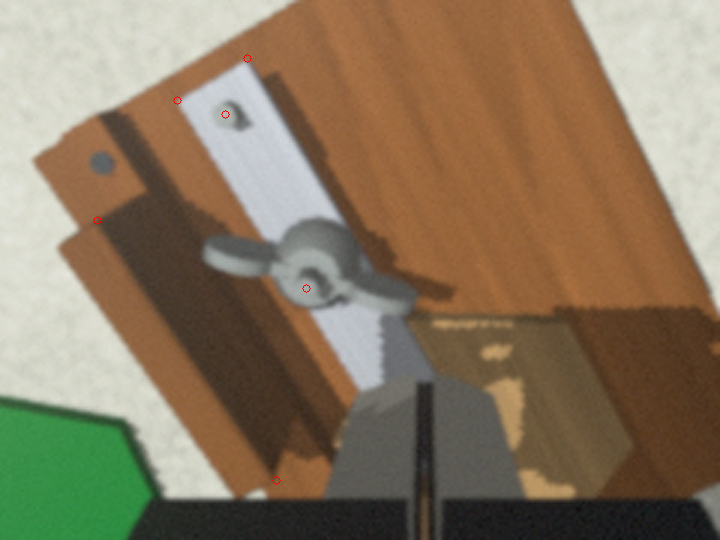

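The overlay agrees with the image to about 1.5 mm. Now I descend beside the wing.

apply_moves(targets=[[1,0.35,-0.02,0.4,0,0,0],[1,0,0,0.8,0,0,0],[1,0,0,0.7,0,0,0],[1,0,0,0,0,0,0],[1,0,0,0,0,0,0]])

```text
t: 4.4
tool_pos: [0.5627, 0.0052, 0.1009]
tcp_rot: [-0.001, 0.847, 0.532, -0.001]
contact_force: [-0.5, 0.2, -0.0]
gripper_width: 0.0002
finger_force: 0.0
```

```bash
python3 -c "
from h import *
goto(-25,.054)"
```

```text
t 4.4 p [0.5627 0.0052 0.1009] psi -25.7 tilt [-0.001 -0.002] a_mm [12.3 35.9 -0.1] F [-0.5  0.2 -0. ] q7 -0.78 w 0.0
target [0.5623 0.0033 0.054 ] shift units [-0.06   0.018  1.564] turn deg -0.7 units -0.0039
```

apply_moves(targets=[[1,-0.06,0.02,0.56,0,0,0],[1,0,0,0.6,0,0,0],[1,0,0,0.4,0,0,0],[1,0,0,0,0,0,0],[1,-0.129,0.028,0,0,0,0.0333],[1,-0.129,0.028,0,0,0,0.0333],[1,-0.129,0.028,0,0,0,0.0333],[1,-0.129,0.028,0,0,0,0.0333],[1,-0.129,0.028,0,0,0,0.0333],[1,-0.129,0.028,0,0,0,0.0333]])

```text
t: 5.23
tool_pos: [0.5544, -0.0173, 0.0571]
tcp_rot: [0.0, 0.97, 0.242, 0.003]
contact_force: [1.4, 0.2, -1.0]
gripper_width: 0.0004
finger_force: 0.5
```

```bash
python3 -c "
from h import *
goto(-60,.054)"
```

```text
t 5.2333 p [ 0.5544 -0.0173  0.0571] psi -62.0 tilt [0.006 0.002] a_mm [13.2 37.6  0.2] F [ 1.4  0.2 -1. ] q7 -1.24 w 0.0
target [ 0.5519 -0.0169  0.054 ] shift units [-0.067 -0.05   0.104] turn deg -2.0 units -0.0108
```

apply_moves(targets=[[1,-0.129,0.02,0.08,0,0,0.0333],[1,-0.129,0.02,0,0,0,0.0333],[1,-0.129,0.028,0,0,0,0.0333],[1,-0.129,0.028,0,0,0,0.0333],[1,-0.129,0.028,0,0,0,0.0333],[1,-0.129,0.028,0,0,0,0.0333],[1,-0.129,0.028,0,0,0,0.0333],[1,-0.129,0.028,0,0,0,0.0333],[1,-0.129,0.028,0,0,0,0.0333],[1,-0.129,0.028,0,0,0,0.0333],[1,0,0,0,0,0,0]])

```text
t: 6.15
tool_pos: [0.5162, -0.0258, 0.0543]
tcp_rot: [-0.001, 0.962, -0.273, 0.002]
contact_force: [0.6, -0.7, 0.1]
gripper_width: 0.0005
finger_force: 0.1
```

```bash
python3 -c "
from h import *
goto(-122,.054)
f=ctrl.grab_frame('top');i=f['img'][180:240,285:375,::-1]
cv2.imwrite('pics/t2.png',cv2.convertScaleAbs(cv2.resize(i,None,fx=6,fy=6,interpolation=cv2.INTER_CUBIC),alpha=1.5))"
```

```text
t 6.15 p [ 0.5162 -0.0258  0.0543] psi -121.7 tilt [ 0.003 -0.002] a_mm [11.1 34.8 -0.1] F [ 0.6 -0.7  0.1] q7 -1.94 w 0.0
target [ 0.5141 -0.0266  0.054 ] shift units [-0.044  0.058  0.01 ] turn deg 0.3 units 0.0018
```

View pics/t2.png

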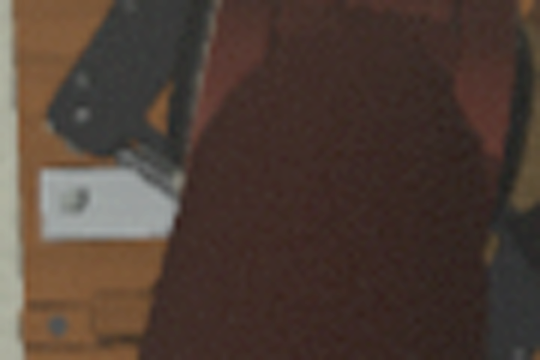

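The top view is hidden by the arm (only the bar end at (75,200) shows), so I rely on the geometry. Lift and swing back to the other wing.

apply_moves(targets=[[1,0.1,0.05,0,0,0,0],[1,0,0,-0.8,0,0,0],[1,-0.14,0,-0.8,0,0,0],[1,0.146,-0.05,0,0,0,-0.0389],[1,0.146,-0.05,0,0,0,-0.0389],[1,0.146,-0.05,0,0,0,-0.0389],[1,0.146,-0.05,0,0,0,-0.0389],[1,0.146,-0.05,0,0,0,-0.0389],[1,0.146,-0.05,0,0,0,-0.0389],[1,0.146,-0.05,0,0,0,-0.0389],[1,0.146,-0.05,0,0,0,-0.0389],[1,0.146,-0.05,0,0,0,-0.0389]])

```text
t: 7.2
tool_pos: [0.5521, -0.0167, 0.1011]
tcp_rot: [0.0, 0.962, 0.274, 0.001]
contact_force: [0.6, -0.6, -0.7]
gripper_width: 0.0002
finger_force: 0.0
```

apply_moves(targets=[[1,0.146,-0.05,0,0,0,-0.0389],[1,0.146,-0.05,0,0,0,-0.0389],[1,0.146,-0.05,0,0,0,-0.0389],[1,0.146,-0.05,0,0,0,-0.0389],[1,0.146,-0.05,0,0,0,-0.0389],[1,0.146,-0.05,0,0,0,-0.0389],[1,0.146,-0.05,0,0,0,-0.0389],[1,0.146,-0.05,0,0,0,-0.0389],[1,0.146,-0.05,0,0,0,-0.0389],[1,0.146,-0.05,0,0,0,-0.0389],[1,0.146,-0.05,0,0,0,-0.0389],[1,0.146,-0.05,0,0,0,-0.0389]])

```text
t: 8.2
tool_pos: [0.553, 0.0341, 0.1012]
tcp_rot: [0.001, 0.531, 0.847, 0.0]
contact_force: [-0.2, -1.3, -0.9]
gripper_width: 0.0003
finger_force: 0.0
```

apply_moves(targets=[[1,0.146,-0.05,0,0,0,-0.0389],[1,0.146,-0.05,0,0,0,-0.0389],[1,0.146,-0.05,0,0,0,-0.0389],[1,0.146,-0.05,0,0,0,-0.0389],[1,0.146,-0.05,0,0,0,-0.0389],[1,0.146,-0.05,0,0,0,-0.0389],[1,0.146,-0.05,0,0,0,-0.0389],[1,0,0,0,0,0,0],[1,0,0,0,0,0,0]])

```text
t: 8.95
tool_pos: [0.5242, 0.0469, 0.1008]
tcp_rot: [0.0, 0.137, 0.991, 0.0]
contact_force: [-0.3, 0.3, -0.1]
gripper_width: 0.0006
finger_force: 0.0
```

```bash
python3 -c "
from h import *
goto(76,.054)
f=ctrl.grab_frame('wrist');i=f['img'][110:290,180:420,::-1]
i=cv2.resize(i,None,fx=3,fy=3,interpolation=cv2.INTER_CUBIC).copy()
for p in (58,76,-122):
  r=np.radians(p);u=(proj(f,[AX[0]+.036*np.cos(r),AX[1]+.036*np.sin(r),.068])-[180,110])*3+1;print(p,u);cv2.circle(i,tuple(int(v) for v in u),4,(0,0,255),1)
cv2.imwrite('pics/w4.png',i)"
```

```text
t 8.95 p [0.5242 0.0469 0.1008] psi 74.3 tilt [-0.001  0.001] a_mm [10.8 35.6  0. ] F [-0.3  0.3 -0.1] q7 0.51 w 0.001
target [0.5241 0.0475 0.054 ] shift units [0.01  0.019 1.561] turn deg -1.7 units -0.0095
58 [423.00992587 423.94198324]
76 [428.41591216 385.55118507]
-122 [155.58987842 353.83615784]
```

View pics/w4.png

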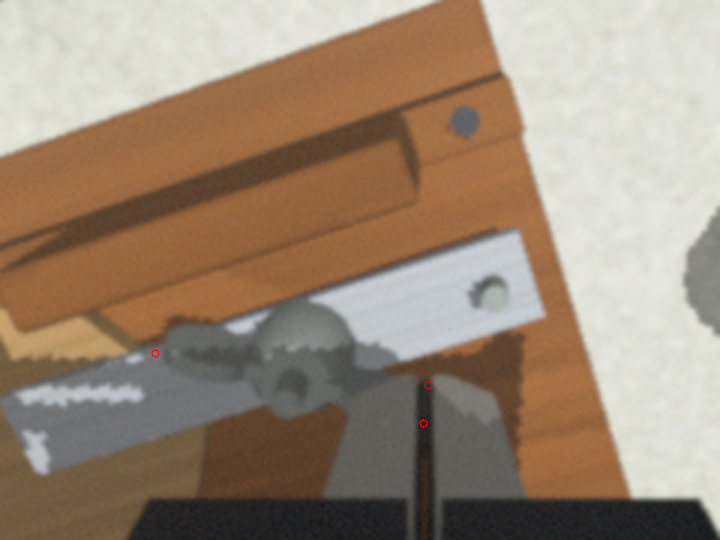

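The far wing tip shows at about (165,345), close to the predicted (155,353) for -122°, so the near wing is hidden by the fingers at about 58°. Descend behind it and push.

apply_moves(targets=[[1,0.08,0.0,0,0,0,-0.02],[1,0,0.02,0.56,0,0,0],[1,0,0,0.6,0,0,0],[1,0,0,0.4,0,0,0],[1,0,0,0,0,0,0],[1,-0.129,0.028,0,0,0,0.0333],[1,-0.129,0.028,0,0,0,0.0333],[1,-0.129,0.028,0,0,0,0.0333],[1,-0.129,0.028,0,0,0,0.0333],[1,-0.129,0.028,0,0,0,0.0333],[1,-0.129,0.028,0,0,0,0.0333]])

```text
t: 9.92
tool_pos: [0.5444, 0.0437, 0.0544]
tcp_rot: [-0.0, 0.408, 0.913, 0.001]
contact_force: [-1.4, 0.3, -0.9]
gripper_width: 0.0005
finger_force: 0.5
```

```bash
python3 -c "
from h import *
goto(40,.054)"
```

```text
t 9.9167 p [0.5444 0.0437 0.0544] psi 41.8 tilt [0.001 0.001] a_mm [12.4 37.1  0.1] F [-1.4  0.3 -0.9] q7 0.03 w 0.001
target [0.5465 0.0408 0.054 ] shift units [-0.117 -0.011  0.012] turn deg 1.8 units 0.01
```

apply_moves(targets=[[1,-0.139,0.028,0,0,0,0.0333],[1,-0.139,0.028,0,0,0,0.0333],[1,-0.129,0.028,0,0,0,0.0333],[1,-0.129,0.028,0,0,0,0.0333],[1,-0.129,0.028,0,0,0,0.0333],[1,-0.129,0.028,0,0,0,0.0333],[1,-0.129,0.028,0,0,0,0.0333],[1,-0.129,0.028,0,0,0,0.0333],[1,-0.129,0.028,0,0,0,0.0333],[1,-0.129,0.028,0,0,0,0.0333],[1,-0.129,0.028,0,0,0,0.0333],[1,-0.129,0.028,0,0,0,0.0333]])

```text
t: 10.92
tool_pos: [0.5622, 0.002, 0.0547]
tcp_rot: [-0.0, 0.866, 0.499, 0.002]
contact_force: [1.7, 0.1, -1.2]
gripper_width: 0.0007
finger_force: 0.6
```

```bash
python3 -c "
from h import *
goto(-30,.054)"
```

```text
t 10.9167 p [0.5622 0.002  0.0547] psi -30.1 tilt [0.003 0.002] a_mm [12.  36.   0.1] F [ 1.7  0.1 -1.2] q7 -0.82 w 0.001
target [5.616e-01 1.000e-04 5.400e-02] shift units [-0.065  0.015  0.022] turn deg -0.1 units -0.0006
```

apply_moves(targets=[[1,-0.129,0.028,0.02,0,0,0.0333],[1,-0.129,0.028,0,0,0,0.0333],[1,-0.129,0.028,0,0,0,0.0333],[1,-0.129,0.028,0,0,0,0.0333],[1,-0.129,0.028,0,0,0,0.0333],[1,-0.129,0.028,0,0,0,0.0333],[1,-0.129,0.028,0,0,0,0.0333],[1,-0.129,0.028,0,0,0,0.0333],[1,-0.129,0.028,0,0,0,0.0333],[1,-0.129,0.028,0,0,0,0.0333],[1,-0.129,0.028,0,0,0,0.0333],[1,-0.129,0.028,0,0,0,0.0333]])

```text
t: 11.92
tool_pos: [0.5283, -0.0274, 0.0541]
tcp_rot: [-0.0, 0.994, -0.105, 0.002]
contact_force: [1.0, -0.8, -1.1]
gripper_width: 0.0005
finger_force: 0.8
```

apply_moves(targets=[[1,-0.129,0.028,0,0,0,0.0333],[1,-0.129,0.028,0,0,0,0.0333],[1,-0.129,0.028,0,0,0,0.0333],[1,-0.129,0.028,0,0,0,0.0333],[1,0,0,0,0,0,0]])

```text
t: 12.33
tool_pos: [0.5115, -0.0247, 0.0538]
tcp_rot: [-0.0, 0.952, -0.307, 0.001]
contact_force: [-0.4, -0.3, 0.5]
gripper_width: 0.0006
finger_force: 0.3
```

```bash
python3 -c "
from h import *
goto(-125,.054)"
```

```text
t 12.3333 p [ 0.5115 -0.0247  0.0538] psi -125.8 tilt [ 0.001 -0.001] a_mm [ 9.2 35.8 -0. ] F [-0.4 -0.3  0.5] q7 -1.94 w 0.001
target [ 0.5123 -0.0259  0.054 ] shift units [ 0.044  0.02  -0.005] turn deg -0.8 units -0.0045
```

apply_moves(targets=[[1,0.1,0.03,0,0,0,0],[1,0,0,-0.8,0,0,0],[1,-0.08,0,-0.8,0,0,0],[1,0.146,-0.05,0,0,0,-0.0389],[1,0.146,-0.05,0,0,0,-0.0389],[1,0.146,-0.05,0,0,0,-0.0389],[1,0.146,-0.05,0,0,0,-0.0389],[1,0.146,-0.05,0,0,0,-0.0389],[1,0.146,-0.05,0,0,0,-0.0389],[1,0.146,-0.05,0,0,0,-0.0389],[1,0.146,-0.05,0,0,0,-0.0389],[1,0.146,-0.05,0,0,0,-0.0389]])

```text
t: 13.33
tool_pos: [0.5503, -0.0186, 0.1015]
tcp_rot: [-0.0, 0.971, 0.24, 0.0]
contact_force: [-0.0, 0.3, -0.3]
gripper_width: 0.0004
finger_force: 0.0
```

apply_moves(targets=[[1,0.146,-0.05,0,0,0,-0.0389],[1,0.146,-0.05,0,0,0,-0.0389],[1,0.146,-0.05,0,0,0,-0.0389],[1,0.146,-0.05,0,0,0,-0.0389],[1,0.146,-0.05,0,0,0,-0.0389],[1,0.146,-0.05,0,0,0,-0.0389],[1,0.146,-0.05,0,0,0,-0.0389],[1,0.146,-0.05,0,0,0,-0.0389],[1,0.146,-0.05,0,0,0,-0.0389],[1,0.146,-0.05,0,0,0,-0.0389],[1,0.146,-0.05,0,0,0,-0.0389],[1,0.146,-0.05,0,0,0,-0.0389]])

```text
t: 14.33
tool_pos: [0.5549, 0.032, 0.1016]
tcp_rot: [0.0, 0.561, 0.828, 0.0]
contact_force: [0.4, -0.1, -0.0]
gripper_width: 0.0004
finger_force: 0.0
```

apply_moves(targets=[[1,0.146,-0.05,0,0,0,-0.0389],[1,0.146,-0.05,0,0,0,-0.0389],[1,0.146,-0.05,0,0,0,-0.0389],[1,0.146,-0.05,0,0,0,-0.0389],[1,0.146,-0.05,0,0,0,-0.0389],[1,0.146,-0.05,0,0,0,-0.0389],[1,0.146,-0.05,0,0,0,-0.0389],[1,0.146,-0.05,0,0,0,-0.0389],[1,0,0,0,0,0,0],[1,0,0,0,0,0,0]])

```text
t: 15.17
tool_pos: [0.5226, 0.0468, 0.1014]
tcp_rot: [0.0, 0.112, 0.994, 0.0]
contact_force: [0.1, -0.0, 1.0]
gripper_width: 0.0003
finger_force: 0.0
```

```bash
python3 -c "
from h import *
goto(76,.052)"
```

```text
t 15.1667 p [0.5226 0.0468 0.1014] psi 77.2 tilt [-0.001  0.001] a_mm [10.6 35.6  0. ] F [ 0.1 -0.   1. ] q7 0.59 w 0.0
target [0.5241 0.0475 0.052 ] shift units [-0.044  0.035  1.646] turn deg 1.2 units 0.0066
```

apply_moves(targets=[[1,0,0.03,0.6,0,0,0],[1,0,0,0.64,0,0,0],[1,0,0,0.4,0,0,0],[1,0,0,0,0,0,0],[1,-0.129,0.028,0,0,0,0.0333],[1,-0.129,0.028,0,0,0,0.0333],[1,-0.129,0.028,0,0,0,0.0333],[1,-0.129,0.028,0,0,0,0.0333],[1,-0.129,0.028,0,0,0,0.0333],[1,-0.129,0.028,0,0,0,0.0333],[1,-0.139,0.028,0,0,0,0.0333],[1,-0.139,0.028,0,0,0,0.0333]])

```text
t: 16.17
tool_pos: [0.5516, 0.0377, 0.0526]
tcp_rot: [-0.0, 0.507, 0.862, 0.001]
contact_force: [-0.5, 1.7, -1.3]
gripper_width: 0.0004
finger_force: 0.8
```

apply_moves(targets=[[1,-0.129,0.028,0,0,0,0.0333],[1,-0.129,0.028,0,0,0,0.0333],[1,-0.129,0.028,0,0,0,0.0333],[1,-0.129,0.028,0,0,0,0.0333],[1,-0.129,0.028,0,0,0,0.0333],[1,-0.129,0.028,0,0,0,0.0333],[1,-0.129,0.028,0,0,0,0.0333],[1,-0.129,0.028,0,0,0,0.0333],[1,-0.129,0.028,0,0,0,0.0333],[1,-0.129,0.028,0,0,0,0.0333],[1,-0.129,0.028,0,0,0,0.0333]])

```text
t: 17.08
tool_pos: [0.5611, -0.0026, 0.0529]
tcp_rot: [-0.0, 0.894, 0.447, 0.002]
contact_force: [0.4, 0.9, -1.1]
gripper_width: 0.0005
finger_force: 0.7
```

```bash
python3 -c "
from h import *
goto(-42,.052);print(ctrl.state()['ft_torque'])"
```

```text
t 17.0833 p [ 0.5611 -0.0026  0.0529] psi -36.8 tilt [0.004 0.001] a_mm [11.8 36.3  0.1] F [ 0.4  0.9 -1.1] q7 -0.85 w 0.001
target [ 0.5588 -0.0073  0.052 ] shift units [-0.171  0.032  0.028] turn deg 5.2 units 0.0287
[ 0.2459874  -0.19644444 -0.03901936]
```

apply_moves(targets=[[1,-0.129,0.028,0,0,0,0.0333],[1,-0.129,0.028,0,0,0,0.0333],[1,-0.129,0.028,0,0,0,0.0333],[1,-0.129,0.028,0,0,0,0.0333],[1,-0.064,0.016,0,0,0,0.0167]])

```text
t: 17.5
tool_pos: [0.5511, -0.0178, 0.0529]
tcp_rot: [-0.0, 0.974, 0.227, 0.002]
contact_force: [0.5, 0.0, -0.7]
gripper_width: 0.0006
finger_force: 0.7
```

apply_moves(targets=[[1,-0.064,0.016,0,0,0,0.0167],[1,-0.064,0.016,0,0,0,0.0167],[1,-0.064,0.016,0,0,0,0.0167],[1,-0.064,0.016,0,0,0,0.0167]])

```text
t: 17.83
tool_pos: [0.5451, -0.0224, 0.0529]
tcp_rot: [-0.0, 0.992, 0.124, 0.002]
contact_force: [1.1, 0.7, -1.3]
gripper_width: 0.0004
finger_force: 0.6
```

```bash
python3 -c "
from h import *
goto(-80,.052);print(ctrl.state()['ft_torque'])"
```

```text
t 17.8333 p [ 0.5451 -0.0224  0.0529] psi -75.7 tilt [ 0.004 -0.   ] a_mm [11.5 36.1  0. ] F [ 1.1  0.7 -1.3] q7 -1.3 w 0.0
target [ 0.5412 -0.0245  0.052 ] shift units [-0.142  0.036  0.03 ] turn deg 4.3 units 0.0239
[ 0.0255525  -0.32070497 -0.00339323]
```

apply_moves(targets=[[1,-0.064,0.016,0.02,0,0,0.0167],[1,-0.064,0.016,0,0,0,0.0167],[1,-0.064,0.016,0,0,0,0.0167],[1,-0.064,0.016,0,0,0,0.0167]])

```text
t: 18.17
tool_pos: [0.5379, -0.0258, 0.0524]
tcp_rot: [-0.0, 1.0, 0.02, 0.002]
contact_force: [1.1, -1.0, -0.4]
gripper_width: 0.0006
finger_force: 0.6
```

apply_moves(targets=[[1,-0.064,0.016,0,0,0,0.0167],[1,-0.064,0.016,0,0,0,0.0167],[1,-0.064,0.016,0,0,0,0.0167],[1,-0.064,0.016,0,0,0,0.0167]])

```text
t: 18.5
tool_pos: [0.5301, -0.0277, 0.0523]
tcp_rot: [-0.001, 0.996, -0.085, 0.002]
contact_force: [1.1, -1.1, -0.2]
gripper_width: 0.0001
finger_force: 0.6
```

apply_moves(targets=[[1,-0.064,0.016,0,0,0,0.0167],[1,-0.064,0.016,0,0,0,0.0167],[1,-0.064,0.016,0,0,0,0.0167],[1,-0.064,0.016,0,0,0,0.0167]])

```text
t: 18.83
tool_pos: [0.5221, -0.0279, 0.0522]
tcp_rot: [-0.001, 0.982, -0.189, 0.002]
contact_force: [1.1, -1.4, 0.0]
gripper_width: 0.0003
finger_force: 0.6
```

apply_moves(targets=[[1,-0.064,0.016,0,0,0,0.0167],[1,-0.064,0.016,0,0,0,0.0167],[1,-0.064,0.016,0,0,0,0.0167],[1,-0.064,0.016,0,0,0,0.0167],[1,0,0,0,0,0,0]])

```text
t: 19.25
tool_pos: [0.5137, -0.0261, 0.0521]
tcp_rot: [-0.001, 0.957, -0.29, 0.001]
contact_force: [0.2, -0.6, 0.5]
gripper_width: 0.0006
finger_force: 0.4
```

```bash
python3 -c "
from h import *
goto(-125,.052);print(ctrl.state()['ft_torque'])"
```

```text
t 19.25 p [ 0.5137 -0.0261  0.0521] psi -123.7 tilt [ 0.002 -0.002] a_mm [10.5 36.  -0. ] F [ 0.2 -0.6  0.5] q7 -1.85 w 0.001
target [ 0.5123 -0.0259  0.052 ] shift units [-0.044  0.022  0.004] turn deg 1.3 units 0.0072
[-0.12596017 -0.06813555  0.08045187]
```

apply_moves(targets=[[1,0.1,0.03,0,0,0,0],[1,0,0,-0.8,0,0,0],[1,-0.12,0,-0.83,0,0,0],[1,0.146,-0.05,0,0,0,-0.0389],[1,0.146,-0.05,0,0,0,-0.0389],[1,0.146,-0.05,0,0,0,-0.0389],[1,0.146,-0.05,0,0,0,-0.0389],[1,0.146,-0.05,0,0,0,-0.0389],[1,0.146,-0.05,0,0,0,-0.0389],[1,0.146,-0.05,0,0,0,-0.0389],[1,0.146,-0.05,0,0,0,-0.0389],[1,0.146,-0.05,0,0,0,-0.0389]])

```text
t: 20.25
tool_pos: [0.5507, -0.0175, 0.1006]
tcp_rot: [-0.0, 0.966, 0.257, 0.0]
contact_force: [0.2, 0.5, 0.2]
gripper_width: 0.0005
finger_force: 0.0
```

apply_moves(targets=[[1,0.146,-0.05,0,0,0,-0.0389],[1,0.146,-0.05,0,0,0,-0.0389],[1,0.146,-0.05,0,0,0,-0.0389],[1,0.146,-0.05,0,0,0,-0.0389],[1,0.146,-0.05,0,0,0,-0.0389],[1,0.146,-0.05,0,0,0,-0.0389],[1,0.146,-0.05,0,0,0,-0.0389],[1,0.146,-0.05,0,0,0,-0.0389],[1,0.146,-0.05,0,0,0,-0.0389],[1,0.146,-0.05,0,0,0,-0.0389],[1,0.146,-0.05,0,0,0,-0.0389],[1,0.146,-0.05,0,0,0,-0.0389]])

```text
t: 21.25
tool_pos: [0.5534, 0.0333, 0.1007]
tcp_rot: [0.0, 0.546, 0.838, 0.0]
contact_force: [0.0, -0.0, 0.3]
gripper_width: 0.0007
finger_force: 0.0
```

apply_moves(targets=[[1,0.146,-0.05,0,0,0,-0.0389],[1,0.146,-0.05,0,0,0,-0.0389],[1,0.146,-0.05,0,0,0,-0.0389],[1,0.146,-0.05,0,0,0,-0.0389],[1,0.146,-0.05,0,0,0,-0.0389],[1,0.146,-0.05,0,0,0,-0.0389],[1,0.146,-0.05,0,0,0,-0.0389],[1,0.146,-0.05,0,0,0,-0.0389],[1,0,0,0,0,0,0],[1,0,0,0,0,0,0]])

```text
t: 22.08
tool_pos: [0.5206, 0.0468, 0.1004]
tcp_rot: [0.0, 0.094, 0.996, 0.0]
contact_force: [0.1, -0.5, 0.6]
gripper_width: 0.0007
finger_force: 0.0
```

```bash
python3 -c "
from h import *
goto(76,.052)"
```

```text
t 22.0833 p [0.5206 0.0468 0.1004] psi 79.2 tilt [-0.     0.001] a_mm [11.3 35.6  0. ] F [ 0.1 -0.5  0.6] q7 0.65 w 0.001
target [0.5241 0.0475 0.052 ] shift units [-0.111  0.046  1.615] turn deg 3.2 units 0.0179
```

apply_moves(targets=[[1,-0.02,0.03,0.6,0,0,0],[1,0,0,0.62,0,0,0],[1,0,0,0.4,0,0,0],[1,0,0,0,0,0,0],[1,-0.129,0.028,0,0,0,0.0333],[1,-0.129,0.028,0,0,0,0.0333],[1,-0.064,0.016,0,0,0,0.0167],[1,-0.064,0.016,0,0,0,0.0167],[1,-0.064,0.016,0,0,0,0.0167],[1,-0.064,0.016,0,0,0,0.0167],[1,-0.064,0.016,0,0,0,0.0167]])

```text
t: 23.0
tool_pos: [0.5386, 0.0459, 0.0524]
tcp_rot: [-0.0, 0.324, 0.946, 0.0]
contact_force: [-0.4, 0.6, 0.7]
gripper_width: 0.0006
finger_force: 0.7
```

```bash
python3 -c "
from h import *
goto(50,.052);print(ctrl.state()['finger_force'])"
```

```text
t 23.0 p [0.5386 0.0459 0.0524] psi 52.2 tilt [0.    0.001] a_mm [11.4 36.9  0. ] F [-0.4  0.6  0.7] q7 0.24 w 0.001
target [0.5408 0.0441 0.052 ] shift units [-0.094 -0.003  0.014] turn deg 2.2 units 0.0122
0.6620085676807685
```

Contact and turning. Continue in small steps.

apply_moves(targets=[[1,-0.064,0.016,0,0,0,0.0167],[1,-0.064,0.016,0,0,0,0.0167],[1,-0.064,0.016,0,0,0,0.0167],[1,-0.064,0.016,0,0,0,0.0167]])

```text
t: 23.33
tool_pos: [0.5455, 0.0424, 0.0523]
tcp_rot: [-0.0, 0.421, 0.907, 0.001]
contact_force: [-1.1, 1.3, 1.2]
gripper_width: 0.0004
finger_force: 0.7
```

apply_moves(targets=[[1,-0.064,0.016,0,0,0,0.0167],[1,-0.064,0.016,0,0,0,0.0167],[1,-0.064,0.016,0,0,0,0.0167],[1,-0.064,0.016,0,0,0,0.0167]])

```text
t: 23.67
tool_pos: [0.5517, 0.0376, 0.0522]
tcp_rot: [-0.0, 0.514, 0.858, 0.001]
contact_force: [0.3, 0.8, 0.6]
gripper_width: 0.0004
finger_force: 0.7
```

apply_moves(targets=[[1,-0.064,0.016,0,0,0,0.0167],[1,-0.064,0.016,0,0,0,0.0167],[1,-0.064,0.016,0,0,0,0.0167],[1,-0.064,0.016,0,0,0,0.0167]])

```text
t: 24.0
tool_pos: [0.5567, 0.0314, 0.0523]
tcp_rot: [-0.0, 0.601, 0.799, 0.001]
contact_force: [1.0, 1.4, -1.1]
gripper_width: 0.0002
finger_force: 0.7
```

apply_moves(targets=[[1,-0.064,0.016,0,0,0,0.0167],[1,-0.064,0.016,0,0,0,0.0167],[1,-0.064,0.016,0,0,0,0.0167],[1,-0.064,0.016,0,0,0,0.0167]])

```text
t: 24.33
tool_pos: [0.5604, 0.0245, 0.0523]
tcp_rot: [-0.0, 0.681, 0.732, 0.001]
contact_force: [-0.6, 1.8, -0.7]
gripper_width: 0.0002
finger_force: 0.7
```

apply_moves(targets=[[1,-0.064,0.016,0,0,0,0.0167],[1,-0.064,0.016,0,0,0,0.0167],[1,-0.064,0.016,0,0,0,0.0167],[1,-0.064,0.016,0,0,0,0.0167]])

```text
t: 24.67
tool_pos: [0.5624, 0.0224, 0.0525]
tcp_rot: [-0.003, 0.753, 0.658, 0.004]
contact_force: [0.3, 11.1, -1.6]
gripper_width: 0.0007
finger_force: 5.1
```

Force rose to 11 N with little motion, so this is the stop. One small press confirms it.

apply_moves(targets=[[1,-0.03,0,0,0,0,0],[1,0,0,0,0,0,0],[1,0,0,0,0,0,0],[1,0,0,0,0,0,0]])

```text
t: 25.0
tool_pos: [0.5623, 0.0224, 0.0525]
tcp_rot: [-0.003, 0.752, 0.659, 0.004]
contact_force: [-0.7, 9.0, -2.1]
gripper_width: 0.0004
finger_force: 4.7
```

```bash
python3 -c "
from h import *
goto(0,.052)"
```

```text
t 25.0 p [0.5623 0.0224 0.0525] psi -7.5 tilt [0.011 0.001] a_mm [17.5 35.3  0.2] F [-0.7  9.  -2.1] q7 -0.46 w 0.0
target [0.5615 0.0197 0.052 ] shift units [-0.094 -0.015  0.017] turn deg -7.5 units -0.0417
```

No further turning, so the screw is home. Back off, lift and move clear.

apply_moves(targets=[[1,0.2,0,0,0,0,0],[1,0.2,0,0,0,0,0],[1,0,0,-0.8,0,0,0],[1,0,0,-1,0,0,0],[1,0,0,-1,0,0,0],[1,0,0,-1,0,0,0],[1,0,-0.8,-1,0,0,0],[1,0,-1,0,0,0,0],[1,0,-1,0,0,0,0],[1,0,0,0,0,0,0],[1,0,0,0,0,0,0]])

```text
t: 25.92
tool_pos: [0.479, 0.0374, 0.1965]
tcp_rot: [0.001, 0.753, 0.658, 0.0]
contact_force: [0.7, -0.1, 0.4]
gripper_width: 0.0005
finger_force: 0.0
```

```bash
python3 - <<'E'
from h import *
rep()
f=ctrl.grab_frame("scene")
for q,z in dict(panel_mid=.0225,ink_jar_mid=.03,marker_mid=.0075,cup_mid=.05).items():
    for r in ctrl.spot_in(f,q)[:1]:
        p=np.array(r["xy"])*[640,400];print(q,round(r["score"],2),p.round(),onz(f,p,z).round(3))
f=ctrl.grab_frame("wrist");cv2.imwrite("pics/end.png",f["img"][:,:,::-1])
for p in (3,183):
    r=np.radians(p);print(proj(f,[AX[0]+.036*np.cos(r),AX[1]+.036*np.sin(r),.065]).round())
E
```

```text
t 25.9167 p [0.479  0.0374 0.1965] psi -7.7 tilt [-0.001  0.001] a_mm [ 21.2 -49.3  -0.1] F [ 0.7 -0.1  0.4] q7 -0.44 w 0.0
panel_mid 0.84 [203. 262.] [ 0.368 -0.268  0.022]
ink_jar_mid 0.81 [351. 169.] [0.545 0.177 0.03 ]
marker_mid 0.51 [375. 252.] [ 0.718 -0.026  0.008]
cup_mid 0.9 [265. 278.] [ 0.535 -0.243  0.05 ]
[394. 205.]
[331. 216.]
```

View pics/end.png

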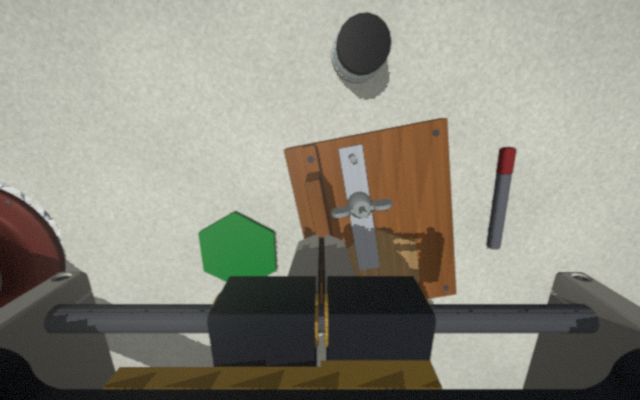

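The end view shows the wings at (333,213)–(391,203), lying along the jig's x, the bar down on the panel, and the jar, marker and cup where they were. I hand it in.

```bash
python3 -c "
from h import *
print(ctrl.finish_job())"
```

```text
the job is handed in; nothing more can be done
None
```

I turned the thumbscrew clockwise in four strokes until it stopped against its hard stop; the highest force reading was about 11 N. The arm is clear, the jar, marker and cup had not visibly moved, and the panel still looked in place under the bar (its final position was not measured). I handed the job in at about 26 s, but no verdict came back.

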